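# Clamp the score card and hold the stamp poised over its frame

### The arm

A 6-joint arm with a two-finger parallel gripper is mounted at the origin on the work surface. World frame = base frame: x ahead of the robot, y to its left, z up, the work surface at z = 0. Lengths are in m, angles in rad, forces in N, time in s.
With the tool pointing down it reaches from about 0.375 to 0.75 m from the base axis. Payload 9 kg.
Tool frame: the origin (TCP) lies at the very end of the fingers, on their centre line; the grasp point (between the pads) lies manip.tcp_to_grasp behind it (manip.tcp_to_grasp is the distance from the TCP to the grasp point, in m); z points along the fingers, y is the direction in which the jaws open and shut (so a half turn about z gives the same grasp; the last joint's range is limited). The gripper opens to 85 mm and grips with 20 to 120 N. Pads are 22 mm wide; open, the fingers measure 114 mm over their backs; the gripper's body (76 mm by 85 mm) begins 54 mm behind the grasp point. The pads swing forward as they close: fully open they stand 13 mm farther back than shut.
Start: joints at [-1.506, 0.104, 0.097, 1.564, 0, 1.353], TCP at [0.167, -0.576, 0.231] pointing down, gripper open.
Joint ranges: [-2.99, 2.99], [-0.84, 1.86], [-1.1, 1.16], [-1.84, 2.11], [-1.51, 1.56], [-3.14, 3.14]. Speed limits (rad/s): [2.22, 2.22, 2.57, 3.14, 3.14, 3.14].

### API

Orientations are given as a unit quaternion [x, y, z, w].
In Python, from workcell import manip gives the robot as it stands. The module is installed in compiled form; this text tells all that it offers.
- The arm moves only by the tool send_rows, never from a script. Its argument "motion" is text: rows parted by semicolons, each of 7 numbers parted by spaces: the turn, a rotation vector about the tool's x, y, z in rad, then the shift along the tool's x, y, z in m, then the finger opening in m, from 0 to 0.0854. In form: ax ay az dx dy dz grip; .... A call has 1 to 10 rows; each row is the pose to reach, as a shift and turn from the pose measured when the call began, along the tool's axes at that moment; what a row does not reach only later rows make up. A row lasts 1/8 s, in which the tool goes at most 62.5 mm and 10.7 degrees, less where a joint would pass 70% of its speed; a pose out of reach is approached as far as the arm can. A call with a gripper value outside its range is refused whole. The fingers move at their own pace and stop on an object; "force" is the grip in N (left out, the last holds). Time passes only in rows, so rows that repeat a pose let the fingers close. It gives the time, the measured TCP pose, the force and the opening at its end, in the units of the state.
- manip.observe(): the state, without advancing time (a new reading comes with each control period).
- manip.camera(name): name is "scene" or "top" or "wrist"; returns a dict with "pixels" (420x560x3 uint8, red, green, blue), "intrinsics" (3x3 intrinsics, pixels), "k1" (the pictures are not rectified: a ray, as slopes to the right and down, at radius r is drawn at 1 + k1 r^2 times it, then the intrinsics apply), "R" (3x3) and "t" (3): a world point X has camera coordinates R X + t. Camera axes: x right, y down, z forward; pixel columns grow to the right and rows downward; lengths in m; the calibration is good to about 2 mm. A picture is of the moment at which its call begins. There is no depth.
- manip.close_job(): hands the job in, once; it reports no verdict.
The state is a dict: "time_s": time; "joint_pos": joint angles; "dq": joint speeds; "joint_efforts": joint torques, N m; "position": TCP position; "ee_rot": TCP orientation; "contact_force": force on the tool from outside, world axes, zero at the start; "torque": the same for the moment, N m; "grip_width": finger opening in m.
Only numpy, scipy, OpenCV 4.12 (cv2) and the standard library are available. Lean on these libraries where they do the work, as an engineer would, in place of code of your own. Each camera call takes 0.05 s, during which the arm holds its last target.

### The job

Press the stamping board's hold-down arm by its black thumb pad until it clicks and stays down on the score card by itself. Then pick up the blue-handled stamp, raise it higher than the wooden case, carry it over, and hold it about a centimetre above the red printed frame on the card: centred, level and square with the frame, either way round, and never letting the stamp touch the card or the board. Finish there, still holding it in the air; leave the cup, the red stamp, the wooden case, and the tray with its dice where they stand.

Things in the scene. Friction and masses are not known exactly. Their poses are not given: they have to be found in the camera images.
- stamp_center (a point): Centre of the loose blue-handled stamp, half-way up (32 mm above its sole). Stands upright on the table. Base block 34 x 56 mm and 22 mm high (black rubber sole 4 mm, wood above); on it a cobalt-blue grip block 22 mm (own x) by 44 mm (own y), from 22 to 64 mm above the sole. Own y is the long side, z up. Grip it from above across the 22 mm. About 80 g.
- stamp_sole (a point): Centre of the underside (sole) of the blue stamp, same axes as the stamp.
- stamp: The blue-handled stamp itself; origin at the centre of its sole, z up, y along its long side.
- frame_mark (a point): Centre of the red rectangle printed on the white score card, on the card's top face (13.5 mm above the table). Own y is along the long side of the rectangle, x along the short side, z up. Inside 42 x 64 mm, lines 3 mm wide. Card 140 x 100 x 1.5 mm, lying flat on the board and fixed.
- card: The white score card, 140 (own x) x 100 x 1.5 mm; origin at the centre of its underside, z up. The red frame's centre is at own x = -20 mm.
- board: Light-wood stamping board, fixed, 170 (own x) x 240 (own y) x 12 mm; origin at the centre of its underside. Along its +x edge lies a steel hold-down arm on hinge cheeks 32 mm above the board's top; at the arm's free end (toward own +y) stands a grey detent housing 34 mm above the board's top, from 153 to 183 mm beyond the hinge.
- clamp (a joint): Hold-down arm, rad: 0 = raised by its spring (0.45 rad above level), 0.45 = level, hard against the stop. The spring pushes back with 2 to 3 N at the pad, rising to 5 to 8 N near 0.37 to 0.39, just before it snaps under a sprung ball at about 0.40; let go beyond that it stays by itself at about 0.44, let go earlier it springs back up. Pressing on to the stop (10 to 20 N) does no harm.
- clamp_pad (a point): Centre of the top face of the black thumb pad (30 x 32 mm) on the hold-down arm, 110 mm along the arm from the hinge and 22 mm above the arm's centre line. Own y points outward along the arm from the hinge; z is normal to the pad. With the arm down the pad's top is 56 mm above the table.
- clamp_hinge (a point): Hinge axis of the hold-down arm, 34 mm above the table, on the board; the arm turns about this point's x axis and points along its +y when down.
- cup: Cobalt espresso cup with a side handle, 64 mm wide at the rim, 58 mm high; origin at the centre of its underside. Leave alone.
- red_stamp_center (a point): Centre of a second stamp of the same shape with a red grip. Leave alone.
- case: Dark wooden case with a small swing door, loose, 120 (x) x 90 (y) x 90 mm high; origin at the centre of its underside. Stands between the stamps and the board. Leave alone.
- tray: Shallow aluminium tray, 130 (x) x 100 (y) x 18 mm, origin at the centre of its underside. Leave alone.
- die1: White die, 18 mm, lying in the tray; origin at the centre of its underside. Leave alone.
- die2: The other white die, likewise.
Things that resemble listed ones, but are neither listed nor needed, are in the scene too. What is shaped like the stamp but yellow is not meant.

How it is judged:
On the way, in this order (a step that is already met when the one before it is completed fails the run):
1. the hold-down arm is held down by its detent, with the fingers off it (value of joint clamp above 0.41 rad and contact force between the fingers and board below 0.3 N), for 0.2 s.
2. the blue stamp is held with its sole higher than the wooden case's top, the arm still latched (value of joint clamp above 0.41 rad and contact force between stamp and the fingers above 1 N and height (world z) of stamp_sole above 0.09 m), for 0.1 s.
At the end, for the whole second after the job is handed in: Blue stamp held still in the fingers, sole 3 to 18 mm above the card, centre within 6 mm of the frame's, parallel within 0.12 rad, upright within 0.1 rad, touching neither card nor board; arm latched (above 0.41 rad); cup, red stamp, case, tray moved under 20 mm, dice under 25 mm (value of joint clamp above 0.41 rad and contact force between stamp and the fingers above 1 N and z of stamp_sole in the frame of frame_mark between 0.003 and 0.018 m and horizontal distance between stamp_sole and frame_mark below 0.006 m and angle between the y axis of stamp and the y axis of frame_mark, either way round below 0.12 rad and angle between stamp's own z axis and vertical below 0.1 rad and linear speed of stamp below 0.02 m/s and contact force between stamp and card below 0.05 N and contact force between stamp and board below 0.05 N and distance of each of cup, red_stamp_center, case, tray from where it was at the start of the episode below 0.02 m and distance of each of die1, die2 from where it was at the start of the episode below 0.025 m); the arm keeps its last pose, push and grip.
It fails at once if the blue stamp touches the card or the board (contact force between stamp and card above 0.2 N or contact force between stamp and board above 0.2 N).
It fails at once if the cup is pushed away or knocked over (distance of cup from where it was at the start of the episode above 0.02 m or angle between cup's own z axis and vertical above 0.4 rad).
It fails at once if the red stamp is pushed away or knocked over (distance of red_stamp_center from where it was at the start of the episode above 0.02 m or angle between red_stamp_center's own z axis and vertical above 0.4 rad).
It fails at once if the wooden case is pushed away or knocked over (distance of case from where it was at the start of the episode above 0.02 m or angle between case's own z axis and vertical above 0.4 rad).
It fails at once if the tray or a die is moved (distance of tray from where it was at the start of the episode above 0.02 m or distance of any of die1, die2 from where it was at the start of the episode above 0.025 m).
It also fails if it takes over 58 s, if anything falls off the work surface, if the arm or the gripper's body presses on something with over 40 N, if the wrist force passes 120 N, or if a joint passes its speed limit or range.

## Working session

There is one attempt and no reset: what is moved stays moved. The work goes in short steps, Python scripts to look and compute and a tool call to move; the robot and the scene stay as the last step left them, time stands still between calls to the robot, and variables do not carry over. Pictures are saved under pics/ and viewed, and the job is handed in when it is done.

Besides the shell and the picture viewer there is one more tool, called as name(argument=value, ...) on one line, values as JSON. send_rows: Moves the arm, as the interface text tells. Its arguments: {"type":"object","properties":{"motion":{"type":"string"},"force":{"type":"number"}},"required":["motion"]}

```bash
mkdir -p pics; ls
python3 - <<'E'
from workcell import manip
import cv2, pickle
s=manip.observe(); print({k:s[k] for k in ('time_s','position','ee_rot','grip_width')}, manip.tcp_to_grasp)
d={}
for n in ("scene","top","wrist"):
    c=manip.camera(n); d[n]=c
    cv2.imwrite(f"pics/{n}0.png",c["pixels"][:,:,::-1])
    print(n,c["intrinsics"],c["k1"],c["R"],c["t"])
pickle.dump(d,open("cams0.pkl","wb"))
E
```

```text
pics
{'time_s': 0.0, 'position': array([ 0.16737866, -0.57583954,  0.23047752]), 'ee_rot': array([ 9.90022275e-01,  1.40909258e-01,  6.21134833e-05, -6.86641354e-04]), 'grip_width': 0.08523641890448802} 0.0187
scene [[421.31708431   0.         281.19694118]
 [  0.         421.31708431 207.0177944 ]
 [  0.           0.           1.        ]] -0.01565480738541949 [[ 0.80615175  0.59164065 -0.0089828 ]
 [ 0.42367071 -0.58774567 -0.68924463]
 [-0.41306474  0.55183002 -0.72447302]] [-0.38189212 -0.14335871  1.1236182 ]
top [[475.15702504   0.         283.99497778]
 [  0.         475.15702504 208.90601346]
 [  0.           0.           1.        ]] -0.0599359837369341 [[ 0.01957774 -0.9996023   0.02029665]
 [-0.98864027 -0.02238084 -0.14862543]
 [ 0.14902058 -0.01715634 -0.98868525]] [-0.02507049  0.50982827  1.20983656]
wrist [[308.71908714   0.         283.8209866 ]
 [  0.         308.71908714 209.78896515]
 [  0.           0.           1.        ]] -0.03605390345139226 [[ 0.27921953 -0.96022667 -0.00109764]
 [-0.92591652 -0.26954514  0.2646205 ]
 [-0.25439152 -0.07287089 -0.964352  ]] [-0.59916057 -0.03447025  0.37829073]
```

View pics/top0.png

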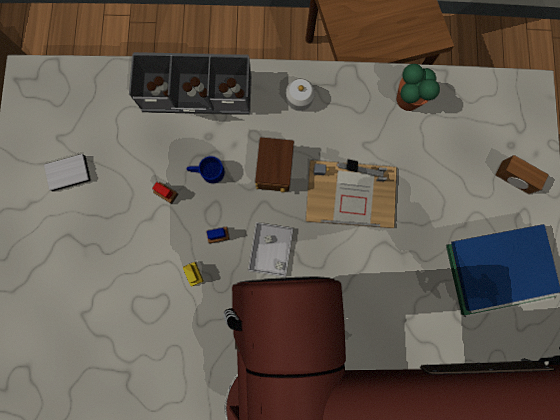

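View pics/scene0.png

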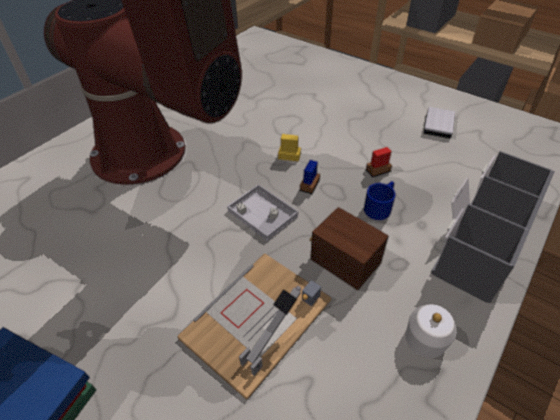

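View pics/wrist0.png

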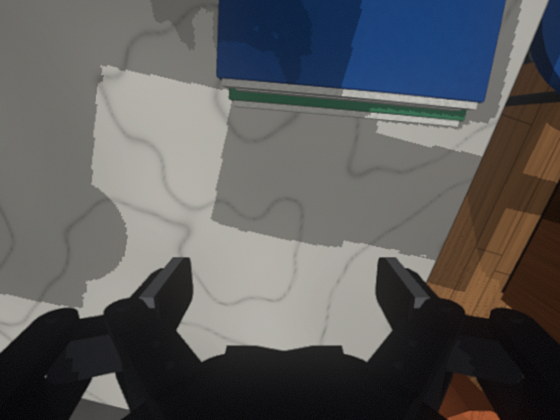

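```bash
cat > h.py <<'E'
import numpy as np, cv2, pickle
from scipy.spatial.transform import Rotation as Rot
def ray(c,p):
    p=np.array(p,float).reshape(-1,1,2)
    n=cv2.undistortPoints(p,c["intrinsics"],np.array([c["k1"],0,0,0.]))[:,0]
    d=np.c_[n,np.ones(len(n))]@c["R"]; o=-c["R"].T@c["t"]
    return o,d
def plane(c,p,z):
    o,d=ray(c,p); return o+d*((z-o[2])/d[:,2])[:,None]
def proj(c,X):
    X=np.array(X,float).reshape(-1,3)
    return cv2.projectPoints(X,cv2.Rodrigues(c["R"])[0],c["t"],c["intrinsics"],np.array([c["k1"],0,0,0.]))[0][:,0]
def tri(c1,p1,c2,p2):
    o1,d1=ray(c1,p1);o2,d2=ray(c2,p2);out=[]
    for a,b in zip(d1,d2):
        a=a/np.linalg.norm(a);b=b/np.linalg.norm(b)
        s=np.linalg.lstsq(np.c_[a,-b],o2-o1,rcond=None)[0]
        q1=o1+a*s[0];q2=o2+b*s[1];out.append(np.r_[(q1+q2)/2,np.linalg.norm(q1-q2)])
    return np.array(out)
def mask(c,lo,hi,roi=None):
    hsv=cv2.cvtColor(c["pixels"],cv2.COLOR_RGB2HSV)
    if lo[0]>hi[0]:
        m=cv2.inRange(hsv,(lo[0],lo[1],lo[2]),(180,hi[1],hi[2]))|cv2.inRange(hsv,(0,lo[1],lo[2]),hi)
    else: m=cv2.inRange(hsv,lo,hi)
    if roi:
        z=np.zeros_like(m);x0,y0,x1,y1=roi;z[y0:y1,x0:x1]=m[y0:y1,x0:x1];m=z
    return m
def crop(c,roi,k,name):
    x0,y0,x1,y1=roi
    cv2.imwrite(name,cv2.resize(c["pixels"][y0:y1,x0:x1,::-1],None,fx=k,fy=k,interpolation=cv2.INTER_CUBIC))
E
python3 - <<'E'
from h import *
d=pickle.load(open("cams0.pkl","rb"))
crop(d["top"],(300,140,410,235),7,"pics/topb.png")
crop(d["top"],(140,140,300,290),4,"pics/tops.png")
crop(d["scene"],(170,240,340,400),4,"pics/sceneb.png")
crop(d["scene"],(270,120,410,230),5,"pics/scenes.png")
E
```

```text
(no output)
```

View pics/topb.png

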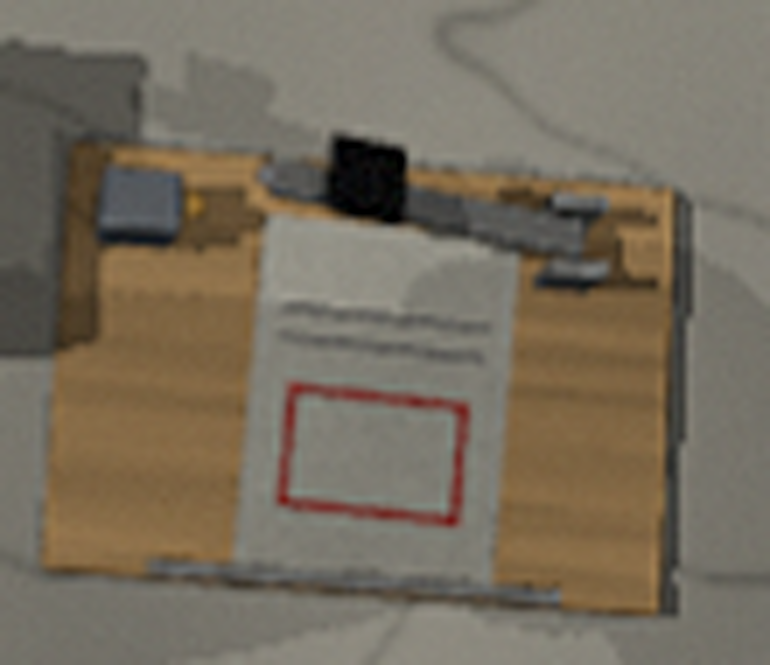

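View pics/tops.png

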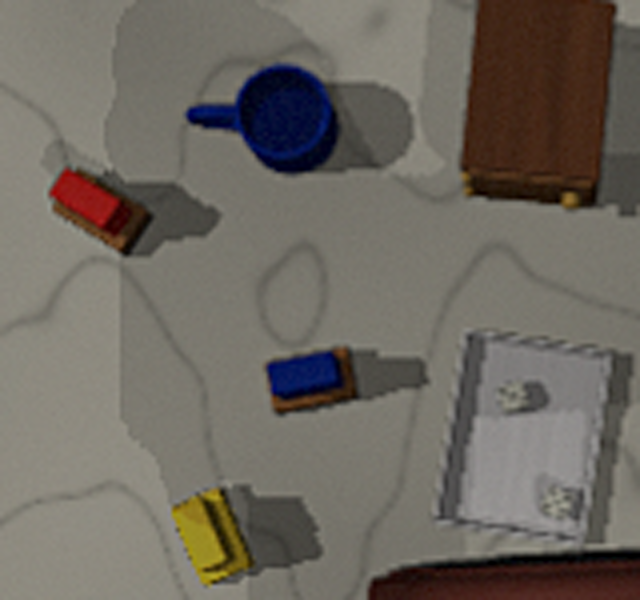

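View pics/sceneb.png

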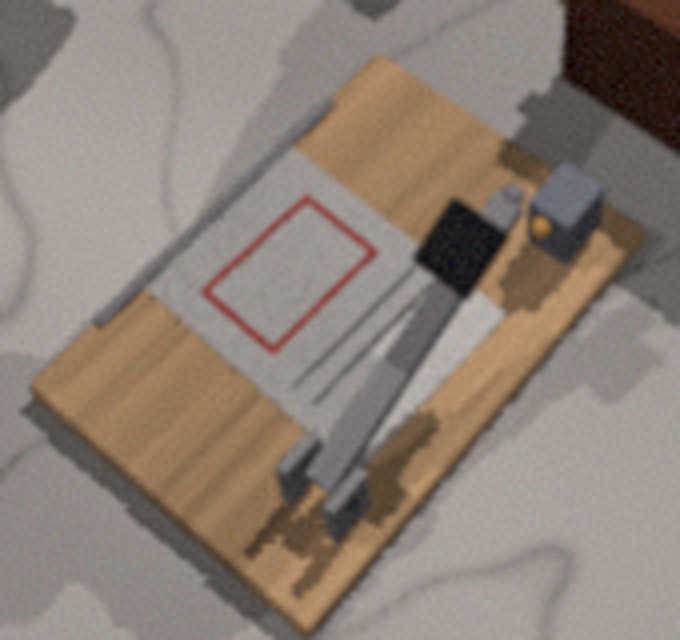

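View pics/scenes.png

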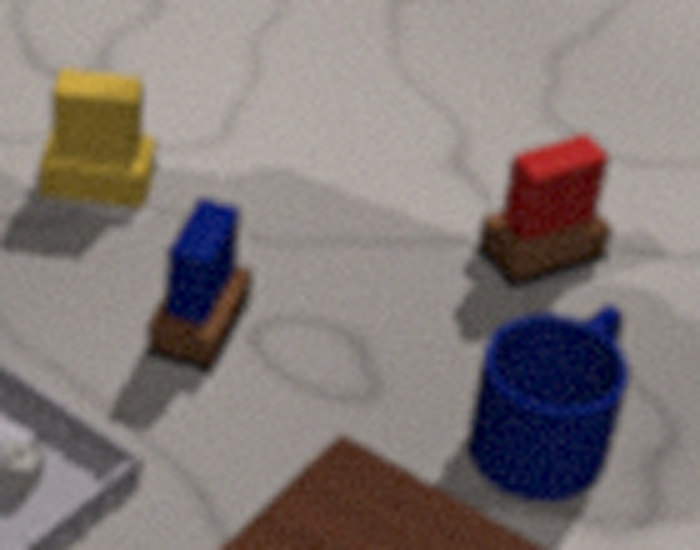

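Run:
```python
from h import *
np.set_printoptions(precision=4,suppress=True)
d=pickle.load(open("cams0.pkl","rb")); T=d["top"];S=d["scene"]
def rect(c,m,z):
    # minAreaRect of the plane-projected contour pts
    cs=cv2.findContours(m,cv2.RETR_EXTERNAL,cv2.CHAIN_APPROX_NONE)[0]
    p=np.vstack([k[:,0] for k in cs if cv2.contourArea(k)>8 or len(k)>8]).astype(float)
    w=plane(c,p,z)[:,:2]
    (cx,cy),(a,b),ang=cv2.minAreaRect((w*1000).astype(np.float32))
    if a<b: ang+=90; a,b=b,a
    return np.array([cx/1000,cy/1000,a,b,(ang+90)%180-90])
print("frame top",rect(T,mask(T,(170,110,60),(8,255,255),(330,185,375,222)),.0135))
print("frame scn",rect(S,mask(S,(170,110,60),(8,255,255),(215,285,270,335)),.0135))
for n,c,roi,rd in(("top",T,(195,220,235,250),None),("scn",S,(300,155,325,190),None)):
    m=mask(c,(105,120,30),(130,255,255),roi)
    r=rect(c,m,.064);print("stamp all blue",n,r, (m>0).sum())
    hsv=cv2.cvtColor(c["pixels"],cv2.COLOR_RGB2HSV)
    v=hsv[...,2][m>0];print("V hist",np.percentile(v,[5,25,50,75,95]), )
for n,c,roi in(("top",T,(340,155,362,175)),("scn",S,(270,285,302,316))):
    m=mask(c,(0,0,0),(180,255,35),roi)
    cs=max(cv2.findContours(m,cv2.RETR_EXTERNAL,cv2.CHAIN_APPROX_NONE)[0],key=cv2.contourArea)
    M=cv2.moments(m,True);print("pad",n,M["m10"]/M["m00"],M["m01"]/M["m00"],M["m00"]); print(cv2.boxPoints(cv2.minAreaRect(cs)))
for n,c,roi in(("top",T,(303,153,400,232)),("scn",S,(175,250,335,398))):
    m=mask(c,(8,80,60),(25,255,255),roi);print("board",n,rect(c,m,.012))
```

```text
frame top [ 0.5301 -0.2003 69.3556 47.1616 84.9223]
frame scn [ 0.5283 -0.1982 69.0659 46.0746 84.5062]
stamp all blue top [  0.4401   0.1597  42.925   22.1582 -77.335 ] 147
V hist [42.9 80.  89.  91.  96. ]
stamp all blue scn [  0.4506   0.1445  77.8995  24.5712 -62.2292] 216
V hist [ 52.   57.   63.5 105.  112. ]
pad top 352.1504424778761 165.57522123893804 113.0
[[345.7308 169.3462]
 [347.7308 159.3462]
 [358.8846 161.5769]
 [356.8846 171.5769]]
pad scn 284.73221757322176 301.5397489539749 239.0
[[273.3846 304.923 ]
 [283.2307 290.1538]
 [295.6923 298.4615]
 [285.8461 313.2307]]
board top [  0.5611  -0.1966 239.3515 169.7854  86.8157]
board scn [  0.5618  -0.1969 239.763  170.3103  86.8959]
```

Run:
```python
from h import *
np.set_printoptions(precision=4,suppress=True)
d=pickle.load(open("cams0.pkl","rb")); T=d["top"];S=d["scene"]
print("pad tri",tri(T,[352.15,165.6],S,[284.7,301.5]))
print("pad top@.1016",plane(T,[352.15,165.6],.1),"scn",plane(S,[284.7,301.5],.1))
# cheeks tops (crop/7+off): 32mm above board top -> z .044
print("cheeks",plane(T,np.array([[582,202],[577,272]])/7+[300,140],.044))
print("housing top",plane(T,np.array([[142,190]])/7+[300,140],.046))
print("cheeks scn",plane(S,np.array([[303,447],[352,483]])/4+[170,240],.044))
# stamp: bright top face in scene
m=mask(S,(105,120,85),(130,255,255),(300,155,325,190))
M=cv2.moments(m,True);p=[M["m10"]/M["m00"],M["m01"]/M["m00"]];print("stamp top scn",p,M["m00"],plane(S,p,.064))
w=plane(S,cv2.findNonZero(m)[:,0].astype(float),.064)[:,:2]*1000
print(cv2.minAreaRect(w.astype(np.float32)))
m=mask(T,(105,120,75),(130,255,255),(195,220,235,250))
M=cv2.moments(m,True);p=[M["m10"]/M["m00"],M["m01"]/M["m00"]];print("stamp top top",p,M["m00"],plane(T,p,.064))
w=plane(T,cv2.findNonZero(m)[:,0].astype(float),.064)[:,:2]*1000
print(cv2.minAreaRect(w.astype(np.float32)))
c,s,_=cv2.PCACompute2(w.astype(np.float32),None); print(c,s)
# case top
m=mask(T,(0,80,20),(15,255,120),(250,130,298,195));w=plane(T,cv2.findNonZero(m)[:,0].astype(float),.09)[:,:2]*1000;print("case",cv2.minAreaRect(w.astype(np.float32)))
print("case corners", plane(T,np.array([[475,0],[612,8],[470,180],[600,195]])/4+[140,140],.09))
```

```text
pad tri [[ 0.6162 -0.1838  0.1013  0.001 ]]
pad top@.1016 [[ 0.6162 -0.1843  0.1   ]] scn [[ 0.6161 -0.1827  0.1   ]]
cheeks [[ 0.6234 -0.2766  0.044 ]
 [ 0.5961 -0.2744  0.044 ]]
housing top [[ 0.6232 -0.1082  0.046 ]]
cheeks scn [[ 0.5998 -0.2701  0.044 ]
 [ 0.6257 -0.2702  0.044 ]]
stamp top scn [310.62068965517244, 165.97701149425288] 87.0 [[0.4408 0.162  0.064 ]]
((440.58111572265625, 162.4853973388672), (18.59381103515625, 38.7548828125), 12.89753532409668)
stamp top top [215.11764705882354, 232.67226890756302] 119.0 [[0.4412 0.1605 0.064 ]]
((441.4020690917969, 160.5522003173828), (19.143136978149414, 39.984519958496094), 12.669898986816406)
[[441.1546 160.5083]] [[-0.2164  0.9763]
 [ 0.9763  0.2164]]
case ((618.281005859375, 14.534149169921875), (87.77852630615234, 134.72503662109375), 85.70055389404297)
case corners [[ 0.6803  0.0551  0.09  ]
 [ 0.6772 -0.0332  0.09  ]
 [ 0.5622  0.0549  0.09  ]
 [ 0.5544 -0.0276  0.09  ]]
```

```bash
cat >> h.py <<'E'
def rel(target,yawdeg,s=None):
    from workcell import manip
    s=s or manip.observe()
    y=np.deg2rad(yawdeg); c,n=np.cos(y),np.sin(y)
    Rt=Rot.from_matrix(np.array([[c,n,0],[n,-c,0],[0,0,-1.]]))
    R0=Rot.from_quat(s["ee_rot"])
    print("turn",(R0.inv()*Rt).as_rotvec().round(4),"shift",R0.inv().apply(np.array(target)-s["position"]).round(4),"| pos",s["position"].round(4),"F",np.round(s["contact_force"],2),"grip",round(s["grip_width"],4),"t",s["time_s"])
E
python3 -c "
from h import *
rel([.617,-.174,.20],86.5)"
```

```text
turn [-7.0000e-04 -8.0000e-04 -1.2269e+00] shift [ 0.5439 -0.2605  0.0311] | pos [ 0.1674 -0.5759  0.2307] F [ 0.27 -0.84  0.89] grip 0.0855 t 0.15
```

send_rows(motion="0 0 -0.15 0.05 -0.02 0 0; 0 0 -0.3 0.1 -0.05 0 0; 0 0 -0.45 0.15 -0.075 0 0; 0 0 -0.6 0.21 -0.1 0 0; 0 0 -0.75 0.27 -0.13 0 0; 0 0 -0.9 0.33 -0.16 0 0; 0 0 -1.05 0.39 -0.185 0.01 0; 0 0 -1.2 0.445 -0.21 0.02 0; 0 0 -1.227 0.5 -0.24 0.03 0; 0 0 -1.227 0.544 -0.2605 0.031 0")

```text
time_s: 1.4
position: [0.6178, -0.1723, 0.1991]
ee_rot: [0.728, 0.685, 0.0, -0.001]
contact_force: [0.6, -1.1, 0.4]
grip_width: -0.0003
```

Run:
```python
from h import *
from workcell import manip
c=manip.camera("wrist");cv2.imwrite("pics/w1.png",c["pixels"][:,:,::-1]);pickle.dump(c,open("w1.pkl","wb"))
rel([.617,-.173,.115],86.5)
print(proj(c,[[.6162,-.184,.101],[.617,-.173,.199-.0]]))
```

```text
turn [-0.0003 -0.0043  0.0043] shift [-0.0067 -0.0041  0.0827] | pos [ 0.6215 -0.1669  0.1977] F [-0.07  5.39 -0.69] grip -0.0 t 1.45
[[283.04543744 225.07882569]
 [282.53366178 264.6783487 ]]
```

View pics/w1.png

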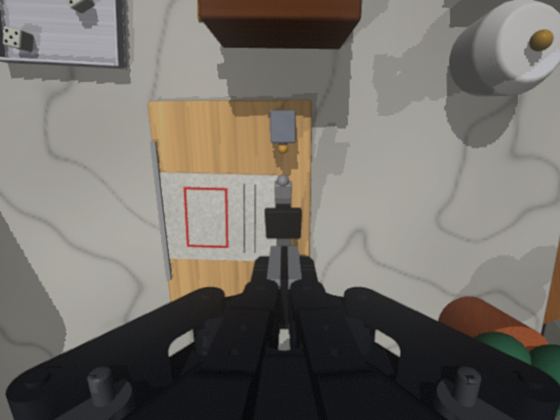

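send_rows(motion="0 -0.002 0.002 -0.006 -0.004 0.02 0; 0 -0.002 0.002 -0.007 -0.004 0.045 0; 0 -0.002 0.002 -0.007 -0.004 0.065 0; 0 -0.002 0.002 -0.007 -0.004 0.08 0; 0 -0.002 0.002 -0.007 -0.004 0.08 0", force=40)

```text
time_s: 2.08
position: [0.6163, -0.173, 0.1164]
ee_rot: [0.728, 0.686, 0.0, -0.002]
contact_force: [-0.3, -0.3, 0.9]
grip_width: -0.0
```

Run:
```python
from h import *
np.set_printoptions(precision=4,suppress=True)
rel([.617,-.173,.056],86.5)
c=pickle.load(open("w1.pkl","rb"))
m=mask(c,(170,110,60),(8,255,255),(178,180,236,255))
w=plane(c,cv2.findNonZero(m)[:,0].astype(float),.0135)[:,:2]*1000
print("frame wrist",cv2.minAreaRect(w.astype(np.float32)),w.mean(0))
```

```text
turn [-0.0022 -0.0032  0.0022] shift [-0.0001  0.0008  0.0604] | pos [ 0.6163 -0.173   0.1164] F [-0.33 -0.27  0.94] grip -0.0 t 2.075
frame wrist ((528.9959716796875, -199.1286163330078), (69.19389343261719, 47.50381851196289), 84.80032348632812) [ 528.8276 -197.8534]
```

send_rows(motion="0 -0.003 0.002 0 0 0.01 0; 0 -0.003 0.002 0 0 0.018 0; 0 -0.003 0.002 0 0 0.026 0; 0 -0.003 0.002 0 0 0.034 0; 0 -0.003 0.002 0 0 0.042 0; 0 -0.003 0.002 0 0 0.048 0; 0 -0.003 0.002 0 0 0.053 0; 0 -0.003 0.002 0 0 0.056 0")

```text
time_s: 3.08
position: [0.6165, -0.1721, 0.0613]
ee_rot: [0.728, 0.685, -0.0, -0.001]
contact_force: [-1.0, 4.4, 9.4]
grip_width: -0.0002
```

send_rows(motion="0 0 0 0 0 0.003 0; 0 0 0 0 0 0.005 0; 0 0 0 0 0 0.007 0; 0 0 0 0 0 0.008 0; 0 0 0 0 0 0.008 0")

```text
time_s: 3.7
position: [0.6169, -0.1718, 0.0552]
ee_rot: [0.728, 0.686, 0.0, -0.001]
contact_force: [-5.7, 7.8, 17.7]
grip_width: -0.0
```

send_rows(motion="0 0 0 0 0 -0.01 0; 0 0 0 0 0 -0.04 0; 0 0 0 0 0 -0.08 0; 0 0 0 0 0 -0.1 0; 0 0 0 0 0 -0.1 0; 0 0 0 0 0 -0.1 0")

```text
time_s: 4.45
position: [0.6162, -0.1717, 0.1532]
ee_rot: [0.728, 0.686, -0.0, -0.002]
contact_force: [-0.5, 0.3, -0.6]
grip_width: 0.0001
```

Run:
```python
from h import *
from workcell import manip
np.set_printoptions(precision=4,suppress=True)
for n in("wrist","scene"):
    c=manip.camera(n);pickle.dump(c,open(n+"2.pkl","wb"))
    if n=="wrist":
        cv2.imwrite("pics/w2.png",c["pixels"][:,:,::-1]);print(proj(c,[[.617,-.163,.056]]))
    else: crop(c,(170,220,340,400),4,"pics/s2.png")
rel([.441,.161,.2],102.5)
```

```text
[[284.611  201.1447]]
turn [-0.0026 -0.0029 -0.2781] shift [ 0.3216 -0.1948 -0.0455] | pos [ 0.6161 -0.1715  0.1531] F [ 0.31 -0.24 -0.49] grip -0.0 t 4.55
```

View pics/w2.png

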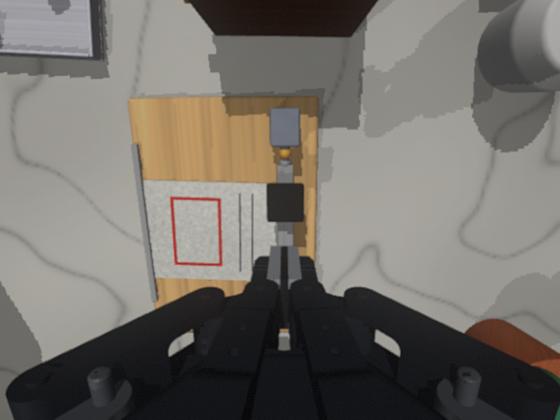

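View pics/s2.png

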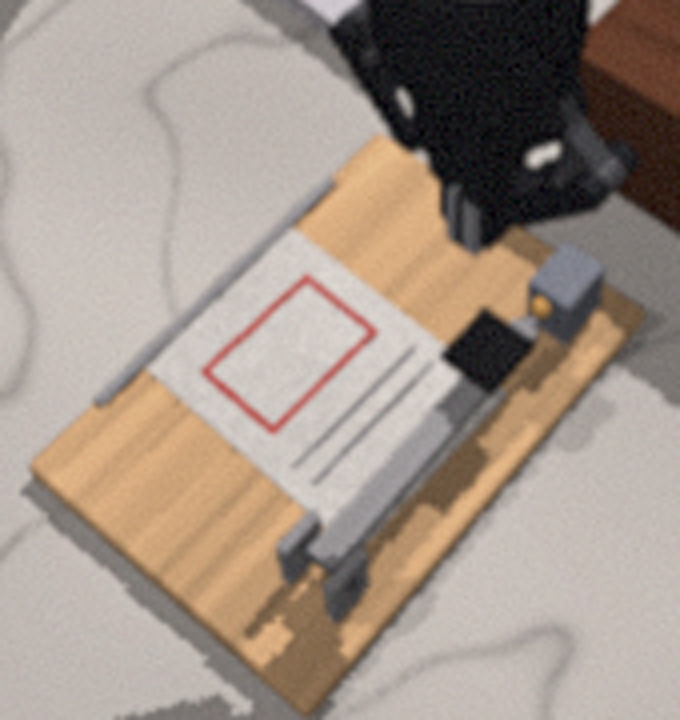

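send_rows(motion="0 0 0 0 0 -0.03 0.085; 0 0 -0.04 0.05 -0.03 -0.045 0.085; 0 0 -0.09 0.1 -0.06 -0.045 0.085; 0 0 -0.14 0.15 -0.09 -0.045 0.085; 0 0 -0.19 0.2 -0.12 -0.045 0.085; 0 0 -0.24 0.25 -0.15 -0.045 0.085; 0 -0.003 -0.278 0.295 -0.18 -0.045 0.085; -0.002 -0.003 -0.278 0.322 -0.195 -0.045 0.085; -0.002 -0.003 -0.278 0.322 -0.195 -0.045 0.085; -0.002 -0.003 -0.278 0.322 -0.195 -0.045 0.085")

```text
time_s: 5.8
position: [0.4408, 0.1611, 0.1989]
ee_rot: [0.626, 0.78, -0.001, -0.0]
contact_force: [0.1, -0.8, 0.1]
grip_width: 0.0852
```

Run:
```python
from h import *
from workcell import manip
np.set_printoptions(precision=4,suppress=True)
c=manip.camera("wrist");pickle.dump(c,open("w3.pkl","wb"));cv2.imwrite("pics/w3.png",c["pixels"][:,:,::-1])
print(proj(c,[[.441,.161,.064]]))
rel([.441,.161,.1],102.5)
t=manip.camera("top");pickle.dump(t,open("t3.pkl","wb"))
crop(t,(140,120,410,320),2.9,"pics/t3.png")
```

```text
[[284.3056 200.562 ]]
turn [-0.0013  0.0001 -0.0008] shift [0.0002 0.0002 0.099 ] | pos [0.441  0.1608 0.199 ] F [-0.11 -0.39  0.38] grip 0.0846 t 5.85
```

View pics/w3.png

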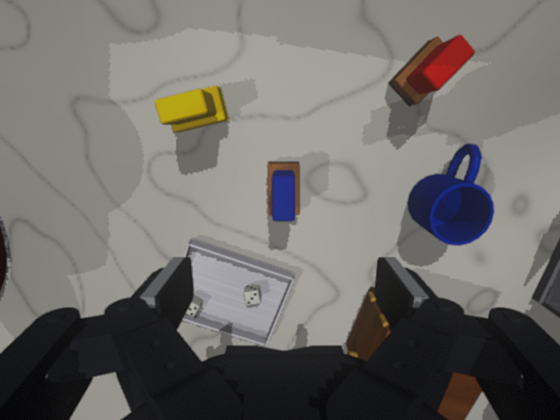

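Run:
```python
from h import *
np.set_printoptions(precision=4,suppress=True)
c=pickle.load(open("w3.pkl","rb"))
m=mask(c,(105,120,30),(130,255,255),(262,155,306,230))
hsv=cv2.cvtColor(c["pixels"],cv2.COLOR_RGB2HSV);print(np.percentile(hsv[...,2][m>0],[2,10,30,50,70,90]))
for i in range(160,226,6): print(i,c["pixels"][i,284], end="; ")
for lo in(30,95):
    m=mask(c,(105,120,lo),(130,255,255),(262,155,306,230))
    w=plane(c,cv2.findNonZero(m)[:,0].astype(float),.064)[:,:2]*1000
    print(lo,cv2.minAreaRect(w.astype(np.float32)),w.mean(0))
crop(c,(180,140,400,340),3,"pics/w3c.png")
for z,n in((0.018,"tray px"),): print(n,plane(c,[[295,275],[190,240]],z))
```

```text
[ 89.  98. 126. 131. 132. 133.]
160 [143 141 136]; 166 [116  80  53]; 172 [35 41 90]; 178 [ 37  49 133]; 184 [ 35  48 132]; 190 [ 39  50 132]; 196 [ 36  47 130]; 202 [ 34  47 131]; 208 [ 37  48 130]; 214 [ 37  47 129]; 220 [ 45  50 101]; 30 ((438.7806091308594, 164.9080352783203), (20.494245529174805, 46.34510040283203), 13.006841659545898) [438.9596 165.1571]
95 ((439.24951171875, 163.1571044921875), (20.36840057373047, 42.72206115722656), 13.007051467895508) [439.3356 163.6582]
tray px [[0.4747 0.0664 0.018 ]
 [0.35   0.0828 0.018 ]]
```

View pics/w3c.png

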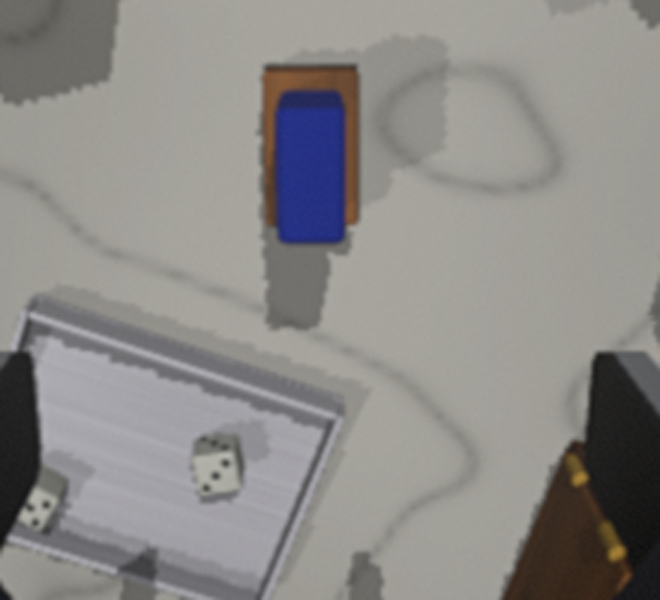

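send_rows(motion="0 0 -0.009 0.001 -0.001 0.04 0.085; 0 0 -0.009 0.001 -0.001 0.08 0.085; 0 0 -0.009 0.001 -0.001 0.12 0.085; 0 0 -0.009 0.001 -0.001 0.14 0.085; 0 0 -0.009 0.001 -0.001 0.14 0.085; 0 0 -0.009 0.001 -0.001 0.14 0.085")

```text
time_s: 6.65
position: [0.4405, 0.1609, 0.0601]
ee_rot: [0.623, 0.782, -0.0, 0.0]
contact_force: [-0.1, -0.4, 0.5]
grip_width: 0.0848
```

Run:
```python
from h import *
from workcell import manip
c=manip.camera("wrist");pickle.dump(c,open("w4.pkl","wb"));cv2.imwrite("pics/w4.png",c["pixels"][:,:,::-1])
print(proj(c,[[.440,.162,.064]]))
rel([.440,.162,.031],103)
```

```text
[[283.30495848 264.82683117]]
turn [ 0.0004  0.0003 -0.0016] shift [ 0.0011 -0.0005  0.0294] | pos [0.4407 0.1611 0.0604] F [-0.32  0.6   0.8 ] grip 0.0849 t 6.7
```

View pics/w4.png

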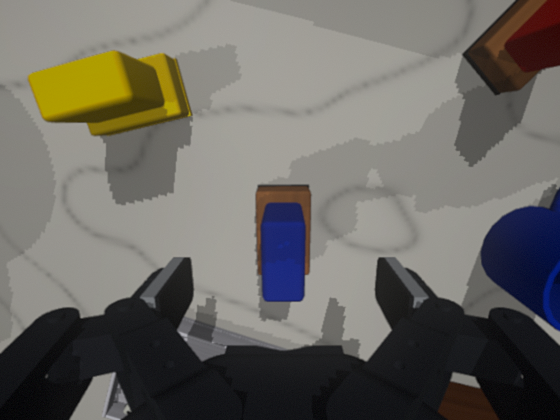

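send_rows(motion="0 0 0 0.001 -0.0005 0.015 0.085; 0 0 0 0.002 -0.0005 0.0295 0.085; 0 0 0 0.002 -0.0005 0.0295 0.085; 0 0 0 0.002 -0.0005 0.0295 0.04; 0 0 0 0.002 -0.0005 0.0295 0.02; 0 0 0 0.002 -0.0005 0.0295 0.015; 0 0 0 0.002 -0.0005 0.0295 0.01; 0 0 0 0.002 -0.0005 0.0295 0.01; 0 0 0 0.002 -0.0005 0.0295 0.01", force=40)

```text
time_s: 7.82
position: [0.44, 0.1629, 0.0311]
ee_rot: [0.623, 0.782, 0.0, 0.0]
contact_force: [-0.8, 0.3, 4.4]
grip_width: 0.0214
```

Run:
```python
from h import *
from workcell import manip
c=manip.camera("wrist");pickle.dump(c,open("w5.pkl","wb"));cv2.imwrite("pics/w5.png",c["pixels"][:,:,::-1])
rel([.440,.162,.160],103)
```

```text
turn [ 0.0009  0.0004 -0.0017] shift [-9.000e-04 -1.000e-04 -1.289e-01] | pos [0.44   0.1629 0.0311] F [-0.72 -0.47  3.92] grip 0.0217 t 7.875
```

View pics/w5.png

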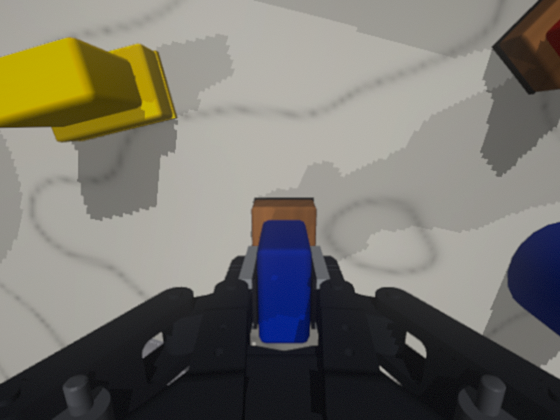

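send_rows(motion="0 0 0 0 0 -0.01 0.01; 0 0 0 0 0 -0.03 0.01; 0 0 0 0 0 -0.07 0.01; 0 0 0 0 0 -0.11 0.01; 0 0 0 0 0 -0.15 0.01; 0 0 0 0 0 -0.17 0.01; 0 0 0 0 0 -0.17 0.01; 0 0 0 0 0 -0.17 0.01", force=50)

```text
time_s: 8.88
position: [0.4394, 0.1629, 0.2001]
ee_rot: [0.623, 0.782, -0.0, -0.0]
contact_force: [-0.5, 0.3, -1.7]
grip_width: 0.0215
```

Run:
```python
from h import *
from workcell import manip
c=manip.camera("wrist");pickle.dump(c,open("w6.pkl","wb"));cv2.imwrite("pics/w6.png",c["pixels"][:,:,::-1])
s=manip.camera("scene");pickle.dump(s,open("s6.pkl","wb"));crop(s,(200,40,400,190),4,"pics/s6.png")
rel([.529,-.199,.2],85.5)
# frame angle fit from wrist2 and top: line fits of long sides
for f,roi in (("wrist2.pkl",(165,190,228,272)),("w1.pkl",(178,180,236,255))):
    c=pickle.load(open(f,"rb"));m=mask(c,(170,110,60),(8,255,255),roi)
    p=cv2.findNonZero(m)[:,0].astype(float);w=plane(c,p,.0135)[:,:2]
    (cx,cy),(a,b),an=cv2.minAreaRect((w*1000).astype(np.float32))
    ang=np.deg2rad(85.5)
    for _ in range(3):
        u=np.array([np.cos(ang),np.sin(ang)]);v=np.array([u[1],-u[0]]);q=w-np.array([cx,cy])/1000
        L=q@u;X=q@v;dl=[]
        for sg in(1,-1):
            k=(abs(X-sg*.0225)<.004)&(abs(L)<.029);pf=np.polyfit(L[k],X[k],1);dl.append(pf)
        for sg in(1,-1):
            k=(abs(L-sg*.0335)<.004)&(abs(X)<.018);dl.append(np.polyfit(X[k],L[k],1))
        ang-=np.mean([dl[0][0],dl[1][0]])
    ctr=np.array([cx,cy])/1000+v*np.mean([dl[0][1],dl[1][1]])+u*np.mean([dl[2][1],dl[3][1]])
    print(f,(cx,cy,a,b,an),"fit ang",np.rad2deg(ang),"ctr",ctr,[x.round(4) for x in dl])
```

```text
turn [-1.200e-03  3.000e-04  3.038e-01] shift [-3.728e-01  6.700e-03 -2.000e-04] | pos [0.4392 0.1629 0.1998] F [ 0.64  1.09 -1.29] grip 0.0212 t 8.975
wrist2.pkl (529.0189819335938, -199.10955810546875, 69.61682891845703, 47.553932189941406, 84.7876205444336) fit ang 84.7838783389601 ctr [ 0.52903167 -0.19907898] [array([-0.0009,  0.0226]), array([ 0.0009, -0.0226]), array([0.0046, 0.0336]), array([-0.009 , -0.0335])]
w1.pkl (528.9959716796875, -199.1286163330078, 69.19389343261719, 47.50381851196289, 84.80032348632812) fit ang 84.8157874241196 ctr [ 0.52904549 -0.19914688] [array([0.0021, 0.0227]), array([-0.0021, -0.0225]), array([0.017 , 0.0335]), array([-0.0168, -0.0335])]
```

View pics/w6.png

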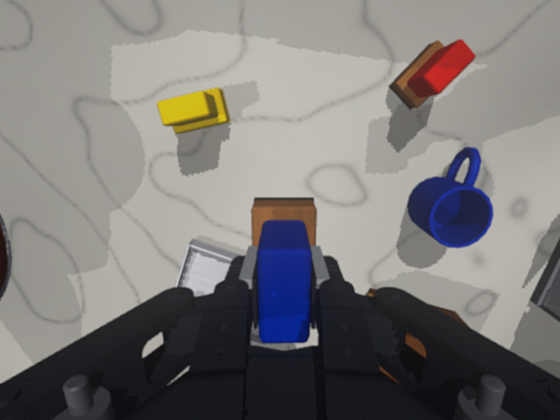

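View pics/s6.png

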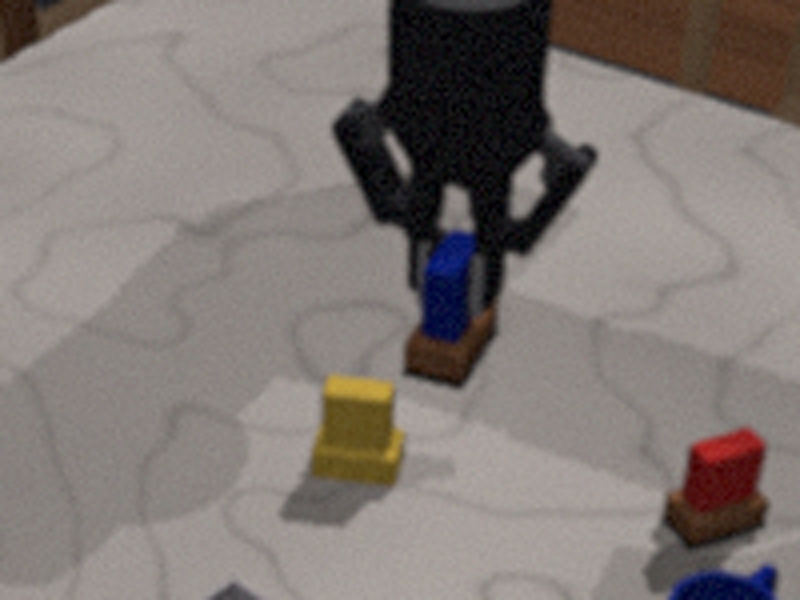

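Run:
```python
from h import *
np.set_printoptions(precision=4,suppress=True)
tcp5=np.array([.44,.1629,.0311]);tcp6=np.array([.4393,.1629,.1999]);y=np.deg2rad(102.95)
tx=np.array([np.cos(y),np.sin(y)]);ty=np.array([np.sin(y),-np.cos(y)])
for f,t in(("w5.pkl",tcp5),("w6.pkl",tcp6)):
    c=pickle.load(open(f,"rb"));px=c["pixels"]
    m=mask(c,(105,100,20),(130,255,255),(245,205,325,350))
    print([int(r) for r in px[205:350:3,284,2]])
    for r in (255,280,305,330):
        k=np.where(m[r]>0)[0];p=plane(c,[[k[0]-.5,r],[k[-1]+.5,r]],t[2]+.033)[:,:2]-t[:2]
        print(r,k[0],k[-1],"y off",p@ty)
    k=np.where(m[:,284]>0)[0];print("rows",k[0],k[-1])
    o=plane(c,[[284,k[0]-.5]],t[2]-.0311+.022)[:,:2]-t[:2]
    print("back edge x off",(plane(c,[[284,k[-1]+.5]],t[2]+.033)[:,:2]-t[:2])@tx)
crop(pickle.load(open("w5.pkl","rb")),(235,185,335,355),4,"pics/w5c.png")
```

```text
[49, 55, 51, 52, 50, 86, 93, 94, 94, 95, 95, 95, 95, 95, 100, 128, 134, 125, 124, 124, 124, 124, 123, 124, 123, 123, 123, 123, 123, 121, 121, 123, 121, 122, 120, 120, 120, 136, 137, 137, 136, 137, 136, 135, 135, 133, 100, 110, 103]
255 257 311 y off [-0.0105  0.0107]
280 257 311 y off [-0.0107  0.0109]
305 257 318 y off [-0.011   0.0141]
330 247 320 y off [-0.0155  0.0153]
rows 221 342
back edge x off [-0.0208]
[50, 58, 58, 57, 53, 90, 100, 100, 102, 101, 102, 101, 102, 102, 107, 135, 140, 133, 131, 130, 130, 131, 132, 129, 130, 131, 130, 130, 129, 128, 130, 129, 128, 129, 127, 127, 128, 133, 145, 144, 144, 144, 143, 143, 143, 141, 106, 113, 106]
255 257 311 y off [-0.0104  0.0108]
280 257 311 y off [-0.0106  0.0111]
305 257 310 y off [-0.0109  0.0109]
330 259 321 y off [-0.0104  0.0158]
rows 221 342
back edge x off [-0.021]
```

View pics/w5c.png

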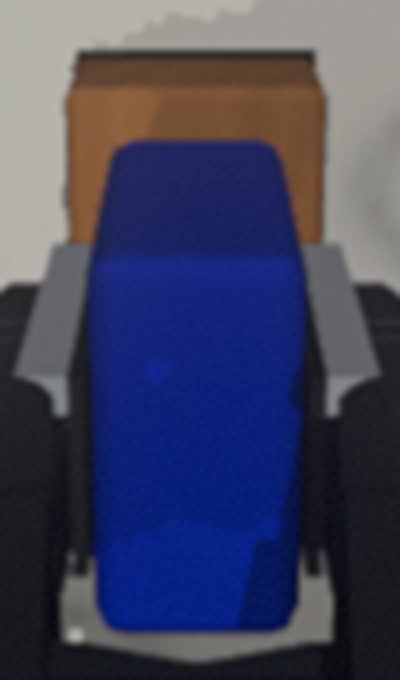

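send_rows(motion="0 0 0.02 -0.02 0 0 0.01; 0 0 0.06 -0.06 0.001 0 0.01; 0 0 0.11 -0.11 0.002 0 0.01; 0 0 0.16 -0.16 0.003 0 0.01; 0 0 0.21 -0.21 0.004 0 0.01; 0 0 0.25 -0.26 0.005 0 0.01; 0 0 0.29 -0.31 0.006 0 0.01; 0 0 0.316 -0.35 0.0067 0 0.01; 0 0 0.316 -0.374 0.0067 0 0.01; 0 0 0.316 -0.374 0.0067 0 0.01")

```text
time_s: 10.22
position: [0.5287, -0.2012, 0.1983]
ee_rot: [0.739, 0.674, -0.001, -0.001]
contact_force: [0.2, 0.9, -0.9]
grip_width: 0.0212
```

Run:
```python
from h import *
rel([.529,-.200,.1],84.8)
```

```text
turn [-0.003  -0.0005 -0.0021] shift [0.0012 0.0004 0.0983] | pos [ 0.5287 -0.2012  0.1983] F [ 0.24  0.88 -0.87] grip 0.0212 t 10.225
```

send_rows(motion="0 0 0 0.001 0 0.02 0.01; 0 0 0 0.001 0 0.05 0.01; -0.002 0 -0.002 0.001 0 0.08 0.01; -0.003 0 -0.002 0.001 0 0.1 0.01; -0.003 0 -0.002 0.001 0 0.108 0.01; -0.003 0 -0.002 0.001 0 0.108 0.01; -0.003 0 -0.002 0.001 0 0.108 0.01")

```text
time_s: 11.1
position: [0.5292, -0.2005, 0.0915]
ee_rot: [0.738, 0.674, 0.0, 0.001]
contact_force: [-1.2, -0.4, -0.8]
grip_width: 0.0215
```

Run:
```python
from h import *
from workcell import manip
c=manip.camera("wrist");pickle.dump(c,open("w7.pkl","wb"));cv2.imwrite("pics/w7.png",c["pixels"][:,:,::-1])
s=manip.camera("scene");pickle.dump(s,open("s7.pkl","wb"));crop(s,(170,220,340,400),4,"pics/s7.png")
rel([.529,-.200,.0555],84.8)
```

```text
turn [ 0.0015  0.0004 -0.0001] shift [ 0.0006 -0.0002  0.036 ] | pos [ 0.5291 -0.2006  0.0915] F [ 0.79  0.13 -0.6 ] grip 0.0214 t 11.2
```

View pics/w7.png

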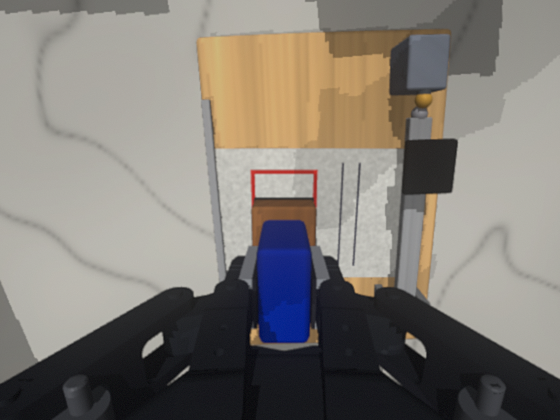

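View pics/s7.png

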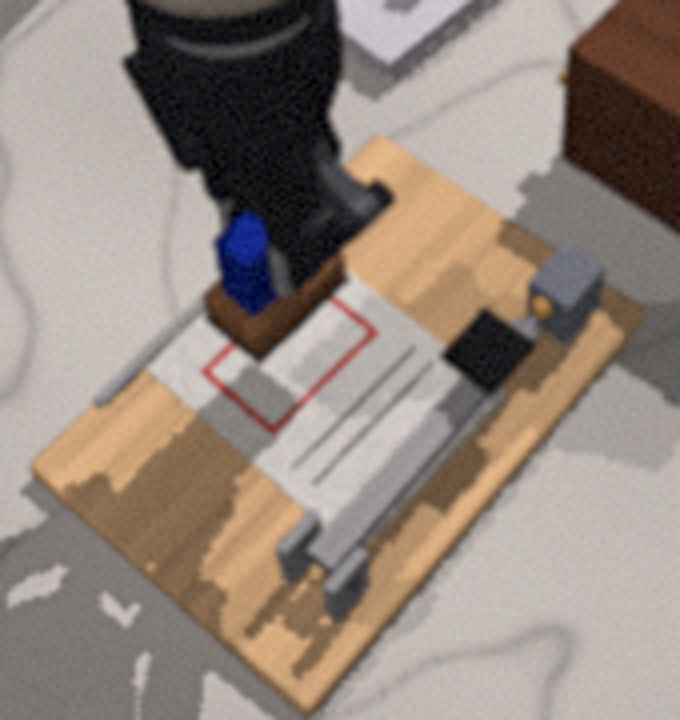

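send_rows(motion="0.001 0 0 0 0 0.008 0.01; 0.001 0 0 0 0 0.016 0.01; 0.001 0 0 0 0 0.023 0.01; 0.001 0 0 0.0005 0 0.029 0.01; 0.001 0 0 0.0005 0 0.033 0.01; 0.001 0 0 0.0005 0 0.035 0.01; 0.001 0 0 0.0005 0 0.036 0.01; 0.001 0 0 0.0005 0 0.036 0.01; 0.001 0 0 0.0005 0 0.036 0.01; 0.001 0 0 0.0005 0 0.036 0.01")

```text
time_s: 12.45
position: [0.5293, -0.2002, 0.0556]
ee_rot: [0.739, 0.674, 0.0, 0.0]
contact_force: [-0.4, -0.3, -1.2]
grip_width: 0.0214
```

Run:
```python
from h import *
from workcell import manip
np.set_printoptions(precision=4,suppress=True)
c=manip.camera("wrist");pickle.dump(c,open("w8.pkl","wb"))
cv2.imwrite("pics/w8.png",c["pixels"][:,:,::-1])
s=manip.camera("scene");pickle.dump(s,open("s8.pkl","wb"));crop(s,(170,220,340,400),4,"pics/s8.png")
rel([.529,-.200,.0555],84.8)
o=manip.observe();R=Rot.from_quat(o["ee_rot"]).as_matrix();print(R)
# predicted px of frame outer corners and stamp sole/base-top front corners
u=np.array([np.cos(np.deg2rad(84.8)),np.sin(np.deg2rad(84.8)),0]);v=np.array([u[1],-u[0],0])
F=np.array([.529,-.199,.0135]);print("frame +y outer",proj(c,[F+u*.035-v*.024,F+u*.035+v*.024]))
b=o["position"]+.001*R[:,0]
for h in(-.0311,-.0091): print("stamp front edge",h,proj(c,[b+R[:,0]*.028+sg*R[:,1]*.017-h*R[:,2] for sg in(-1,1)]))
```

```text
turn [ 0.0005  0.0004 -0.0001] shift [ 0.0001 -0.0003  0.    ] | pos [ 0.5292 -0.2001  0.0555] F [-0.71 -0.04 -2.47] grip 0.0214 t 12.55
[[ 0.0907  0.9959  0.0005]
 [ 0.9959 -0.0907 -0.0004]
 [-0.0004  0.0005 -1.    ]]
frame +y outer [[243.614  178.4241]
 [323.059  178.4267]]
stamp front edge -0.0311 [[254.4313 193.7826]
 [313.4679 193.7967]]
stamp front edge -0.0091 [[250.4357 203.0954]
 [317.474  203.1119]]
```

View pics/w8.png

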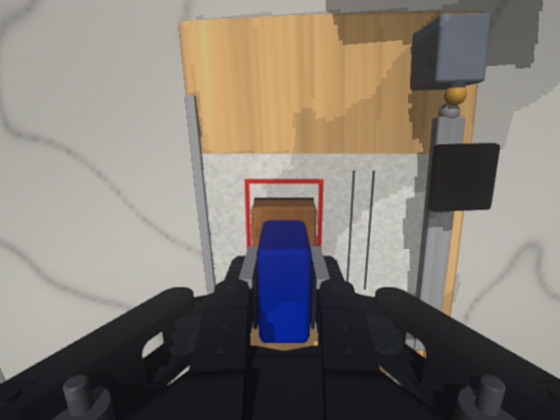

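View pics/s8.png

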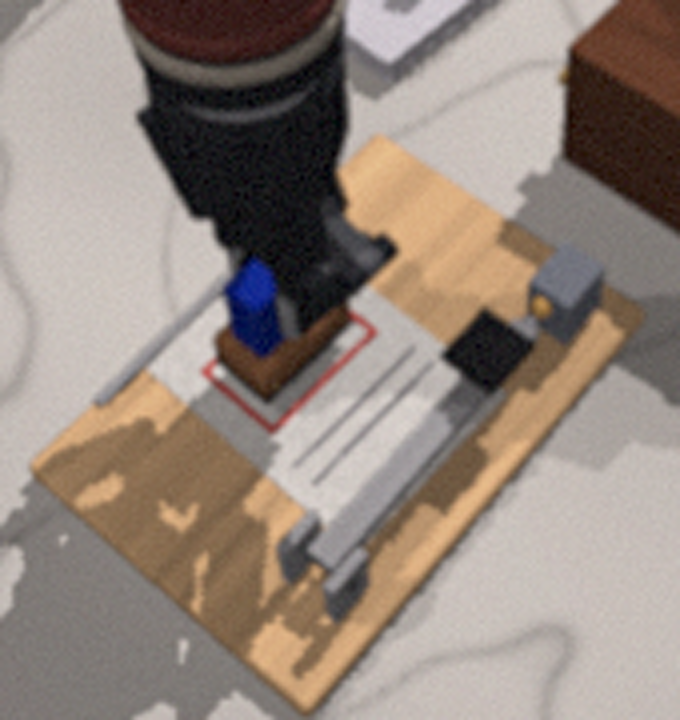

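Run:
```python
from h import *
np.set_printoptions(precision=4,suppress=True)
s=pickle.load(open("s8.pkl","rb"));c=pickle.load(open("w8.pkl","rb"))
z=.0555-.0311
u=np.array([np.cos(np.deg2rad(84.8)),np.sin(np.deg2rad(84.8))]);v=np.array([u[1],-u[0]]);F=np.array([.529,-.199])
p=plane(s,np.array([[268,399],[218,366]])/4+[170,220],z)[:,:2]-F
print("scene sole corners rel frame (x,y): expect (+17,-28),(-17,-28)",p@v,p@u)
f=plane(s,np.array([[272,430],[205,371],[375,331]])/4+[170,220],.0135)[:,:2]-F
print("frame outer corners: expect (24,-35),(-24,-35),(24,35)",f@v,f@u)
for col in(270,284,298): print([tuple(int(a) for a in x) for x in c["pixels"][174:208:2,col]])
w=plane(c,[[284,197.5]],z)[:,:2]-F; print("wrist sole front y (expect 28)",w@u, "x edges",(plane(c,[[253,198],[315,198]],z)[:,:2]-F)@v)
w=plane(c,[[284,179.]],.0135)[:,:2]-F; print("wrist frame outer y (35)",w@u)
```

```text
scene sole corners rel frame (x,y): expect (+17,-28),(-17,-28) [ 0.0154 -0.0137] [-0.0266 -0.03  ]
frame outer corners: expect (24,-35),(-24,-35),(24,35) [ 0.0228 -0.0218  0.0231] [-0.0327 -0.0323  0.0349]
[(207, 205, 198), (205, 206, 198), (199, 158, 152), (187, 53, 47), (174, 57, 52), (175, 158, 153), (175, 174, 168), (176, 174, 167), (174, 172, 166), (168, 165, 159), (173, 171, 165), (165, 163, 158), (59, 55, 52), (93, 67, 48), (100, 71, 49), (103, 73, 51), (118, 81, 54)]
[(176, 175, 168), (181, 182, 174), (176, 142, 135), (163, 48, 42), (162, 53, 47), (174, 157, 150), (174, 173, 167), (174, 171, 165), (173, 171, 165), (174, 172, 167), (176, 174, 169), (171, 170, 164), (60, 56, 53), (94, 66, 49), (101, 71, 49), (99, 70, 47), (112, 76, 51)]
[(180, 178, 172), (175, 176, 169), (173, 137, 131), (162, 46, 40), (162, 55, 48), (176, 159, 153), (179, 179, 172), (180, 179, 173), (180, 178, 171), (175, 174, 168), (173, 171, 165), (172, 171, 165), (60, 57, 55), (87, 62, 44), (99, 69, 48), (99, 69, 48), (109, 75, 51)]
wrist sole front y (expect 28) [0.0257] x edges [-0.0175  0.0183]
wrist frame outer y (35) [0.0346]
```

send_rows(motion="0 0 0 0.001 0 0 0.01; 0 0 0 0.0018 0 0 0.01; 0 0 0 0.0018 0 0 0.01; 0 0 0 0.0018 0 0 0.01; 0 0 0 0.0018 0 0 0.01; 0 0 0 0.0018 0 0 0.01")

```text
time_s: 13.3
position: [0.5294, -0.1984, 0.0555]
ee_rot: [0.738, 0.674, 0.0, 0.0]
contact_force: [1.4, 0.7, -1.1]
grip_width: 0.0209
```

Run:
```python
from h import *
from workcell import manip
c=manip.camera("wrist");cv2.imwrite("pics/w9.png",c["pixels"][:,:,::-1])
t=manip.camera("top");crop(t,(140,120,410,320),2.9,"pics/t9.png")
rel([.529,-.198,.0555],84.8); print(manip.observe()["dq"].round(4))
```

```text
turn [ 0.0005  0.0004 -0.0001] shift [ 0.0003 -0.0004  0.    ] | pos [ 0.5294 -0.1983  0.0555] F [ 0.13 -0.02 -0.49] grip 0.0214 t 13.4
[-0.0001 -0.0001 -0.0003  0.0012  0.0017 -0.0009]
```

View pics/w9.png

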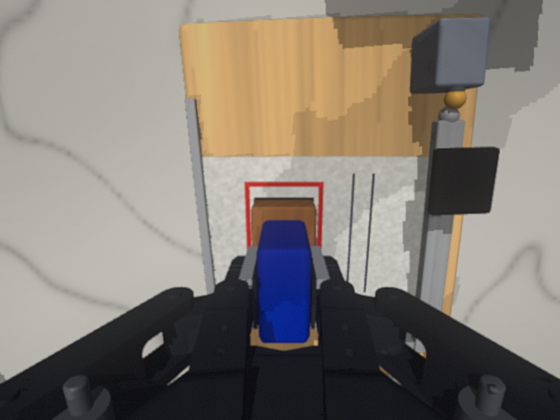

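View pics/t9.png

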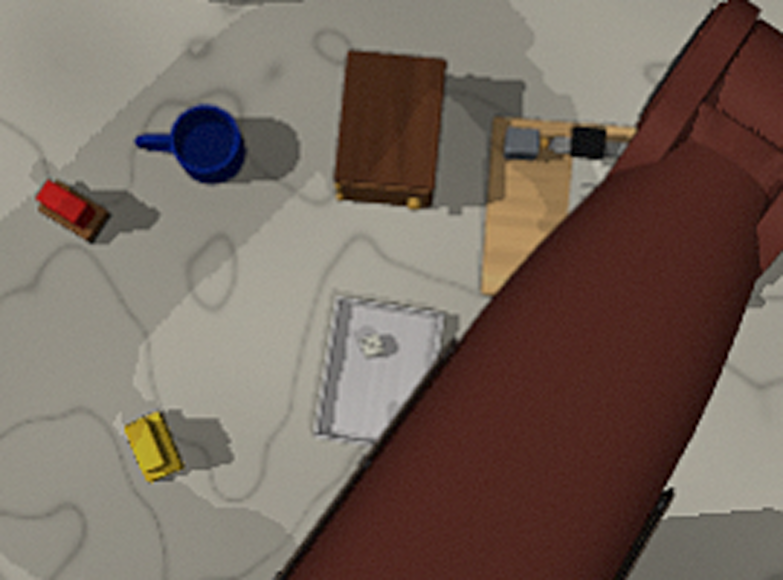

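The wrist view shows the stamp centred in the frame: frame sides at columns 246 and 322, stamp at 252–315. The pad is down at (463,180). In the top view the cup, red stamp, case and tray stand where they were. I'm handing in.

```bash
python3 -c "
from workcell import manip
print(manip.close_job())"
```

```text
the job is handed in; nothing more can be done
None
```

I handed the job in at 13.4 s of the 58 s allowed, with the blue stamp held in the air over the red frame. The close call gives no verdict.

**What I did**
- **Hold-down arm:** I pressed it by the black pad with closed fingers to about 18 N, at the stop, then lifted off. It stayed down by itself, and every later picture shows it still down.
- **Stamp:** I gripped the blue stamp across its 22 mm side and lifted it until its sole was about 169 mm above the table. I carried it over the case at that height, turned it to the frame's measured angle of 84.8°, and lowered it slowly. I then shifted it 1.8 mm along the frame's long side to centre it.

**Last checks**

| Check | Result |
|---|---|
| Tool position | (0.5294, -0.1983, 0.0555) m |
| Tool tilt and turn error | under 0.001 rad (tool pose, not seen on the stamp itself) |
| Grip opening | 21.4 mm |
| Sole above card | about 11 mm, worked out from the grasp height, since there is no direct measurement |
| Motion | joint speeds near zero, no sign of touching the card or board |
| Objects to leave alone | cup, red stamp, case and tray looked unmoved in the top view |

**What disagreed or was not seen**
- **Centring:** my estimates of where the stamp sits in the fingers, along its long side, differed by 2–3 mm between views. I shifted by 1.8 mm on the direct view of the stamp against the frame, and I think about 1–2 mm of error remains (6 mm allowed).
- **Dice:** one die was hidden behind the robot arm in the last top view, so I could not check it.

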